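# Lay down the row of cover clips on a round sign

## Task

Fasten the back cover of the round sign: run your fingertips lightly round the rim so that they lay the five standing clips down flat, one after another, beginning with the clip nearest the black rubber bumper and going the way the clips fold. Only stroke them, gently: do not lift or shove the sign, leave everything else where it is, and finish clear of it all.

Things in the scene. Friction and masses are not known exactly. Their poses are not given: they have to be found in the camera images.
- sign: round sign, diameter 300 mm, 4 kg, lying loose and face down on the table on rubber feet, flat white back cover on top. Origin: centre of its underside; cover 50 mm above. The five clip pins lie on a circle of radius 122 mm about its z axis, at -60, -30, 0, 30, 60 degrees from its x axis towards y (counter-clockwise from above); nothing else stands on that circle from -100 to +140 degrees
- bumper (a point): top centre of the black round rubber bumper fixed on the cover, diameter 20 mm, 20 mm high, on the clips' circle at -115 degrees, before clip 1
- terminal_box (a point): top centre of the grey terminal box fixed on the cover at the side away from the clips, 40 x 60 mm, 22 mm high; nothing to do there
- clip1_pivot (a point): centre of the hinge pin of clip 1 (the first, nearest the rubber bumper), 4 mm above the cover; does not move when the clip folds. The clip is a plain dark steel flap 36 mm long from the pin, 26 mm wide (radially) and 5 mm thick; flat, its top is 6.5 mm above the cover
- clip1 (a joint): fold angle of clip 1: 0 = standing upright, 1.57 = lying flat on the cover. It folds along the circle, counter-clockwise seen from above, towards the next clip; it starts upright or leaning a little that way. Stiff friction hinge (0.03 N m): it stays where it is left, and cannot fold the other way
- clip2_pivot (a point): centre of the hinge pin of clip 2 (number 2 counted from the bumper's side), 4 mm above the cover; does not move when the clip folds. The clip is a plain dark steel flap 36 mm long from the pin, 26 mm wide (radially) and 5 mm thick; flat, its top is 6.5 mm above the cover
- clip2 (a joint): fold angle of clip 2: 0 = standing upright, 1.57 = lying flat on the cover. It folds along the circle, counter-clockwise seen from above, towards the next clip; it starts upright or leaning a little that way. Stiff friction hinge (0.03 N m): it stays where it is left, and cannot fold the other way
- clip3_pivot (a point): centre of the hinge pin of clip 3 (number 3 counted from the bumper's side), 4 mm above the cover; does not move when the clip folds. The clip is a plain dark steel flap 36 mm long from the pin, 26 mm wide (radially) and 5 mm thick; flat, its top is 6.5 mm above the cover
- clip3 (a joint): fold angle of clip 3: 0 = standing upright, 1.57 = lying flat on the cover. It folds along the circle, counter-clockwise seen from above, towards the next clip; it starts upright or leaning a little that way. Stiff friction hinge (0.03 N m): it stays where it is left, and cannot fold the other way
- clip4_pivot (a point): centre of the hinge pin of clip 4 (number 4 counted from the bumper's side), 4 mm above the cover; does not move when the clip folds. The clip is a plain dark steel flap 36 mm long from the pin, 26 mm wide (radially) and 5 mm thick; flat, its top is 6.5 mm above the cover
- clip4 (a joint): fold angle of clip 4: 0 = standing upright, 1.57 = lying flat on the cover. It folds along the circle, counter-clockwise seen from above, towards the next clip; it starts upright or leaning a little that way. Stiff friction hinge (0.03 N m): it stays where it is left, and cannot fold the other way
- clip5_pivot (a point): centre of the hinge pin of clip 5 (the last, farthest from the bumper along the row), 4 mm above the cover; does not move when the clip folds. The clip is a plain dark steel flap 36 mm long from the pin, 26 mm wide (radially) and 5 mm thick; flat, its top is 6.5 mm above the cover
- clip5 (a joint): fold angle of clip 5: 0 = standing upright, 1.57 = lying flat on the cover. It folds along the circle, counter-clockwise seen from above, towards the next clip; it starts upright or leaning a little that way. Stiff friction hinge (0.03 N m): it stays where it is left, and cannot fold the other way
- tape_narrow: bystander: roll of masking tape lying on the sign's back cover near its middle, outer diameter 80 mm, 22 mm high; origin at the middle of the underside
- glue_pot: bystander: small capped pot standing on the back cover between the middle and the clips, diameter 28 mm, 40 mm high; origin at the middle of the underside
- tape_wide: bystander: wide roll of packing tape lying flat on the table, outer diameter 104 mm, 48 mm high; origin at the middle of the underside
- knife: bystander: shut utility knife lying on the table, about 150 mm long, 20 mm high; origin at the middle of the underside
- screwdriver: bystander: screwdriver lying on the table, about 200 mm long; origin at the underside
- screw_tray: bystander: small open tray, 110 x 80 x 30 mm, on the table; origin at the middle of the underside
- offcut: bystander: wood offcut 50 x 160 x 22 mm on the table; origin at the middle of the underside

How it is judged (in metres and radians):
On the way, in this order (a step that is already met when the one before it is completed fails the run):
1. the first clip from the bumper is laid down (past 1.2 rad) (value of joint clip1 above 1.2 rad), for 0.1 s.
2. the second clip from the bumper is laid down (past 1.2 rad) (value of joint clip2 above 1.2 rad), for 0.1 s.
3. the third clip from the bumper is laid down (past 1.2 rad) (value of joint clip3 above 1.2 rad), for 0.1 s.
4. the fourth clip from the bumper is laid down (past 1.2 rad) (value of joint clip4 above 1.2 rad), for 0.1 s.
5. the fifth clip from the bumper is laid down (past 1.2 rad) (value of joint clip5 above 1.2 rad), for 0.1 s.
At the end, for the whole second after the job is handed in: all five clips lie flat (joint above 1.2 rad, within about 20 degrees of the cover), the sign lies flat within 20 mm of where it started and at rest, and every bystander is within 20 mm of where it started (value of joint each of clip1, clip2, clip3, clip4, clip5 above 1.2 rad and not (distance of sign from where it was at the start of the episode above 0.02 m) and angle between sign's own z axis and vertical below 0.05 rad and linear speed of sign below 0.01 m/s and not (distance of tape_narrow from where it was at the start of the episode above 0.02 m) and not (distance of glue_pot from where it was at the start of the episode above 0.02 m) and not (distance of tape_wide from where it was at the start of the episode above 0.02 m) and not (distance of knife from where it was at the start of the episode above 0.02 m) and not (distance of screwdriver from where it was at the start of the episode above 0.02 m) and not (distance of screw_tray from where it was at the start of the episode above 0.02 m) and not (distance of offcut from where it was at the start of the episode above 0.02 m)); the robot touches nothing.
It fails at once if the sign is lifted or tipped (its origin rises above 8 mm, or it tilts more than 0.06 rad) (height (world z) of sign above 0.008 m or angle between sign's own z axis and vertical above 0.06 rad).
It fails at once if the sign is shoved more than 20 mm (distance of sign from where it was at the start of the episode above 0.02 m).
It fails at once if the fingers press on the sign or its clips with more than 25 N (contact force between the fingers and sign above 25 N).
It fails at once if a bystander is moved more than 20 mm (distance of any of tape_narrow, glue_pot, tape_wide, knife, screwdriver, screw_tray, offcut from where it was at the start of the episode above 0.02 m).
It also fails if it takes over 48 s, if anything falls off the work surface, if the arm or the gripper's body presses on something with over 40 N, if the wrist force passes 120 N, or if a joint passes its speed limit or range.

## Robot

A 7-joint arm with a two-finger parallel gripper is mounted at the origin on the work surface. World frame = base frame: x ahead of the robot, y to its left, z up, the work surface at z = 0. Lengths are in mm, angles in degrees, forces in N, time in s.
With the tool pointing down it reaches from about 400 to 850 mm from the base axis. Payload 6.9 kg.
Tool frame: the origin (TCP) lies on the centre line of the jaws, within the pads' length; the fingertips stand robot.nose_length ahead of it and the grasp point (between the pads) lies 8 mm behind it (robot.nose_length is the distance from the TCP to the fingertips, in mm); y points along the fingers, z is the direction in which the jaws open and shut, and the axes are right-handed (so a half turn about y gives the same grasp; the last joint's range is limited). The gripper opens to 85 mm and grips with 20 to 120 N. Pads are 22 mm wide; open, the fingers measure 114 mm over their backs; the gripper's body (76 mm by 85 mm) begins 54 mm behind the grasp point. The pads swing forward as they close: fully open they stand 13 mm farther back than shut.
Start: joints at [82.993, 29.078, -13.613, 85.955, 7.202, 65.827, -8.869], TCP at [141.117, -608.849, 242.275] pointing down, gripper open.
Joint ranges: [-176.47, 176.47], [-13.61, 117.27], [-81.72, 77.17], [0.22, 143.17], [-87.28, 267.28], [10, 112.55], [-165.47, 165.47]. Speed limits (degrees/s): [136.94, 136.94, 180, 180, 180, 180, 180].

## Interface

Orientations are given as [roll, pitch, yaw] about the fixed x, y, z axes, in that order (R = Rz(yaw) Ry(pitch) Rx(roll)).
In Python, from rig import robot gives the robot as it stands.
- The arm moves only by the tool carry_out, never from a script. Its argument "steps" is a list of rows, each a list of 3 entries, a list of its own where there are three numbers: the shift along the tool's x, y, z in cm, then the turn, a rotation vector about the tool's x, y, z in degrees, then the gripper command: -1 is fully open, 1 is shut, values between are in proportion. In form: [[[tx, ty, tz], [rx, ry, rz], jaw], ...]. A call has 1 to 5 rows; each row is the pose to reach, as a shift and turn from the pose commanded when the call began, along the tool's axes at that moment; what a row does not reach only later rows make up. A row lasts 1/8 s, in which the tool goes at most 62.5 mm and 10.7 degrees, less where a joint would pass 70% of its speed; a pose out of reach is approached as far as the arm can. A call with a gripper value outside its range is refused whole. The fingers move at their own pace and stop on an object; "newtons" is the grip in N (left out, the last holds). Time passes only in rows, so rows that repeat a pose let the fingers close. It gives the time, the measured TCP pose, the force and the opening at its end, in the units of the state.
- robot.state(): the state, without advancing time (a new reading comes with each control period).
- robot.get_image(name): name is "scene" or "top" or "wrist"; returns (picture, depth): 420x560x3 uint8, red, green, blue; 420x560 float32, mm along the optical axis (not along the pixel's ray), 0 where there is no reading.
- robot.camera_params(name): a dict with "mtx" (3x3 intrinsics, pixels), "dist" ([k1, k2, p1, p2, k3] as OpenCV has them; the pictures are not rectified), "eye" and "attitude" of the camera in the world. Camera axes: x right, y down, z forward; pixel columns grow to the right and rows downward; lengths in mm; the calibration is good to about 2 mm. A picture is of the moment at which its call begins: read the wrist's pose just before it. camera_params takes no time and is no camera call; for the wrist camera it gives the pose at the moment of the call.
- robot.close_job(): hands the job in, once; it reports no verdict.
The state is a dict: "time": time; "joint_positions": joint angles; "qvel": joint speeds; "joint_torque": joint torques, N m; "position": TCP position; "tcp_rot": TCP orientation; "contact_force": force on the tool from outside, world axes, zero at the start; "moment": the same for the moment, N m; "grip_width": finger opening in mm.
Only numpy, scipy, OpenCV 4.12 (cv2) and the standard library are available. Lean on these libraries where they do the work, as an engineer would, in place of code of your own. Each camera call takes 0.05 s, during which the arm holds its last target.

## Working session

There is one attempt and no reset: what is moved stays moved. The work goes in short steps, Python scripts to look and compute and a tool call to move; the robot and the scene stay as the last step left them, time stands still between calls to the robot, and variables do not carry over. Pictures are saved under pics/ and viewed, and the job is handed in when it is done.

Besides the shell and the picture viewer there is one more tool, called after "Emit:" as a command line: name --argument value ..., lists and objects as JSON in quotes. carry_out: Moves the arm, as the interface text tells. Its arguments: {"type":"object","properties":{"steps":{"type":"array"},"newtons":{"type":"number"}},"required":["steps"]}

```bash
ls; mkdir -p pics
python3 - <<'E'
from rig import robot
import cv2
print(robot.state()); print(robot.nose_length)
for n in ["scene","top","wrist"]:
    p=robot.camera_params(n); print(n,p)
    im,d=robot.get_image(n); cv2.imwrite(f"pics/{n}0.png",im[:,:,::-1])
    import numpy as np; np.save(f"pics/{n}0_d.npy",d); np.save(f"pics/{n}0.npy",im)
E
```

```text
pics
{'time': 0.0, 'joint_positions': array([ 82.99516231,  29.12526608, -13.60894562,  86.01144292,
         7.201582  ,  65.82777605,  -8.87059185]), 'qvel': array([-0.02922344, -0.00849299,  0.00632335, -0.01579923,  0.02716723,
       -0.01701319, -0.04066705]), 'joint_torque': array([ 7.74421769e-04, -6.20594287e+01, -2.18609467e+00, -2.49646425e+01,
        1.27348909e-02,  1.18682851e-02,  2.20694204e-05]), 'position': array([ 140.92864537, -608.37722733,  241.41602324]), 'tcp_rot': array([-9.01056738e+01, -2.02307412e-03, -1.66950739e+02]), 'contact_force': array([-0.55498736,  0.54512688,  0.07092563]), 'moment': array([-0.03761   ,  0.05596638, -0.00636763]), 'grip_width': 85.34487452165483}
11.0
scene {'mtx': array([[396.23604579,   0.        , 279.9463692 ],
       [  0.        , 396.23604579, 218.33661249],
       [  0.        ,   0.        ,   1.        ]]), 'dist': array([-0.03215807,  0.        ,  0.        ,  0.        ,  0.        ]), 'eye': array([1079.233285  , -557.81217422,  564.77498215]), 'attitude': array([-119.77731747,   -1.30632973,   45.86900136])}
top {'mtx': array([[413.69275548,   0.        , 283.31313607],
       [  0.        , 413.69275548, 201.11616883],
       [  0.        ,   0.        ,   1.        ]]), 'dist': array([-0.12914125,  0.        ,  0.        ,  0.        ,  0.        ]), 'eye': array([ 323.08204896,    3.41029934, 1095.55808709]), 'attitude': array([-170.36258525,   -0.83317882,  -90.87215592])}
wrist {'mtx': array([[362.45816042,   0.        , 272.61520042],
       [  0.        , 362.45816042, 216.85313693],
       [  0.        ,   0.        ,   1.        ]]), 'dist': array([-0.05285963,  0.        ,  0.        ,  0.        ,  0.        ]), 'eye': array([ 211.5625966 , -593.75381133,  372.11087201]), 'attitude': array([ 1.63753774e+02,  1.08630979e-01, -7.68985065e+01])}
```

View pics/top0.png

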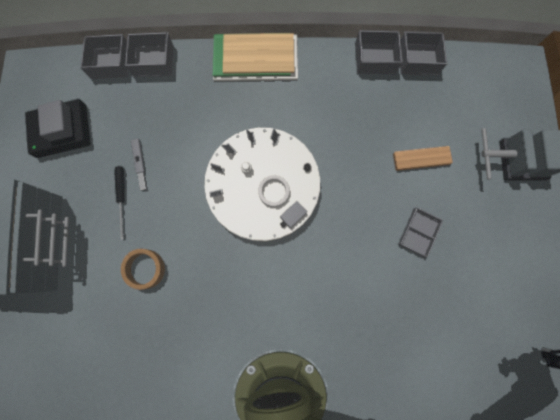

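View pics/scene0.png

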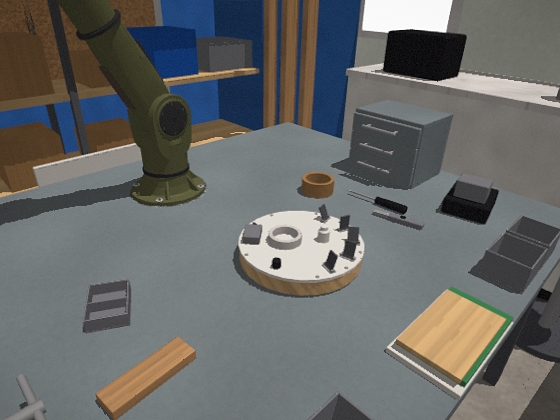

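View pics/wrist0.png

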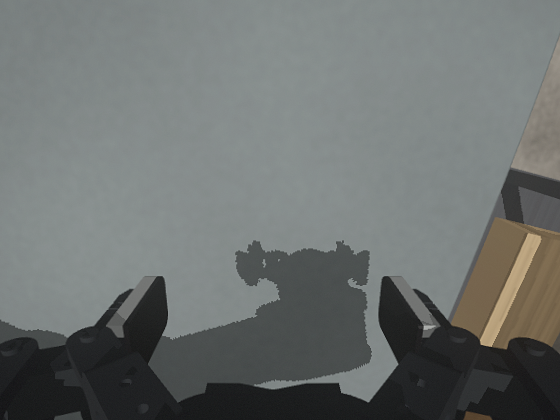

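The top view shows the sign centred near (262,183). The bumper is at (307,168), and the clips run counter-clockwise from (276,137) to (216,195). The glue pot is at (247,168), the tape at (275,191) and the box at (293,214).

```bash
cat > h.py <<'E'
import numpy as np, cv2
from scipy.spatial.transform import Rotation as R
def Rm(a): return R.from_euler('xyz',a,degrees=True).as_matrix()
def ray(p,uv):
    u=cv2.undistortPoints(np.array(uv,float).reshape(-1,1,2),p['mtx'],p['dist']).reshape(-1,2)
    return np.c_[u,np.ones(len(u))]@Rm(p['attitude']).T
def onplane(p,uv,z):
    d=ray(p,uv); e=p['eye']; return e+d*((z-e[2])/d[:,2])[:,None]
def proj(p,X):
    M=Rm(p['attitude']).T; rv=cv2.Rodrigues(M)[0]
    return cv2.projectPoints(np.array(X,float).reshape(-1,1,3),rv,-M@p['eye'],p['mtx'],p['dist'])[0].reshape(-1,2)
def circ(P):
    A=np.c_[P[:,:2],np.ones(len(P))]; s=np.linalg.lstsq(A,(P[:,:2]**2).sum(1),rcond=None)[0]
    c=s[:2]/2; return c,np.sqrt(s[2]+c@c)
E
python3 - <<'E'
from rig import robot
from h import *
for n,box in [("top",(190,115,335,255)),("scene",(230,195,375,300))]:
    p=robot.camera_params(n); im=np.load(f"pics/{n}0.npy"); d=np.load(f"pics/{n}0_d.npy")
    hsv=cv2.cvtColor(im,cv2.COLOR_RGB2HSV)
    x0,y0,x1,y1=box
    m=np.zeros(im.shape[:2],np.uint8); m[y0:y1,x0:x1]=((hsv[...,2]>150)&(hsv[...,1]<40))[y0:y1,x0:x1]*255
    cs=cv2.findContours(m,cv2.RETR_EXTERNAL,cv2.CHAIN_APPROX_NONE)[0]
    c=max(cs,key=cv2.contourArea)[:,0,:].astype(float)
    P=onplane(p,c,50)
    for k in range(6):
        cc,r=circ(P); e=np.hypot(*(P[:,:2]-cc).T)-r; P=P[abs(e)<max(1.5,2*e.std())]
    print(n,"centre",cc,"r",r,len(c),len(P))
    dark=np.zeros_like(m); dark[y0:y1,x0:x1]=(hsv[...,2]<75)[y0:y1,x0:x1]*255
    nn,lab,st,cen=cv2.connectedComponentsWithStats(dark)
    for i in range(1,nn):
        if st[i,4]>12:
            q=onplane(p,[cen[i]],65)[0,:2]-cc
            print(st[i],cen[i].round(1),"at z65 rel",q.round(1),np.hypot(*q).round(1),np.degrees(np.arctan2(q[1],q[0])).round(1), "depth",np.median(d[lab==i]))
    cv2.imwrite(f"pics/{n}_crop.png",cv2.resize(im[y0:y1,x0:x1,::-1],None,fx=5,fy=5,interpolation=cv2.INTER_CUBIC)[:600,:800])
E
```

```text
top centre [551.85534036  40.66742151] r 149.24040897011943 392 301
[249 133   4   9  21] [250.5 136.6] at z65 rel [117.5  27.9] 120.8 13.3 depth 1063.7996
[272 132   6  10  34] [274.4 136.4] at z65 rel [117.2 -34.3] 122.2 -16.3 depth 1063.739
[227 146   6   6  13] [229.  148.7] at z65 rel [85.4 83.6] 119.5 44.4 depth 1060.162
[305 164   5   7  28] [306.9 167.3] at z65 rel [  33.3 -116.9] 121.6 -74.1 depth 1056.4578
[213 166   8   5  18] [216.5 167.9] at z65 rel [ 34.7 115.3] 120.4 73.3 depth 1049.459
scene centre [551.11475674  40.01143327] r 147.57409451895637 450 283
[319 205  10  15  73] [323.2 212.2] at z65 rel [-38.5 125.9] 131.7 107.0 depth 1025.692
[340 216  19  43 422] [349.1 237.2] at z65 rel [82.7 78. ] 113.7 43.3 depth 934.1342
[243 237  17   7  91] [250.9 240.2] at z65 rel [ -62.8 -102.3] 120.1 -121.5 depth 919.84015
[233 246  75  51 376] [252.5 276. ] at z65 rel [  40.4 -186. ] 190.4 -77.8 depth 899.1667
[324 251  13  20 140] [330.5 260.5] at z65 rel [113.  -27.6] 116.4 -13.7 depth 840.8026
[272 258   9  11  81] [276.1 263. ] at z65 rel [  40.7 -120.4] 127.0 -71.3 depth 841.0903
```

View pics/top_crop.png

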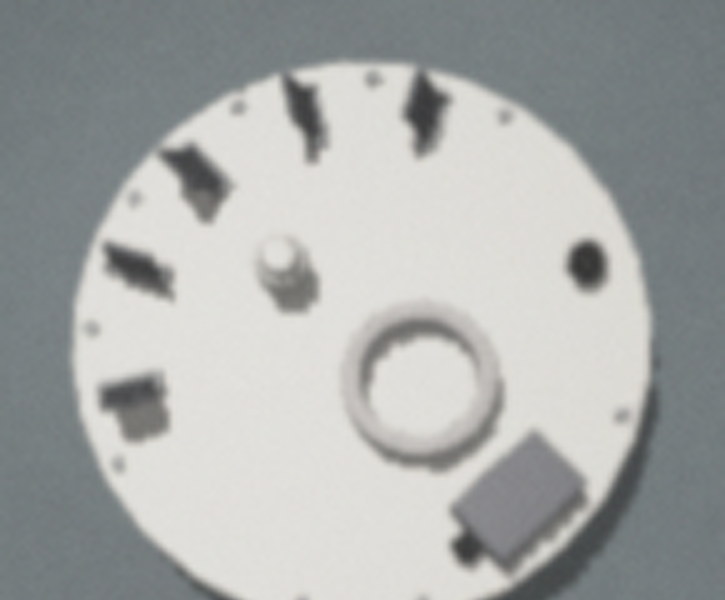

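View pics/scene_crop.png

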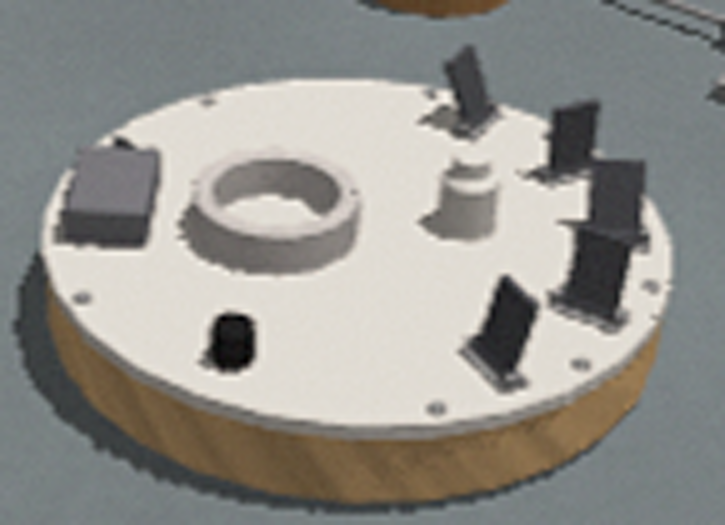

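The bumper bearing of about -74° puts the sign's yaw near 41°. The clip bearings agree with that. Next I'll refine the yaw, locate the glue pot, and overlay the predicted points.

Run:
```python
from rig import robot
from h import *
p=robot.camera_params("top"); s=robot.camera_params("scene")
c=np.array([551.5,40.3])
def rep(n,q): q=q[:2]-c; print(n,q.round(1),np.hypot(*q).round(1),np.degrees(np.arctan2(q[1],q[0])).round(1))
rep("bumper top",onplane(p,[[306.9,167.0]],70)[0])
rep("bumper scene",onplane(s,[[276.1,262.6]],60)[0])
rep("pot top",onplane(p,[[246,165.5]],90)[0])
rep("pot scene",onplane(s,[[323.6,232]],88)[0])
rep("box top",onplane(p,[[293.5,213.5]],72)[0])
o=[]
for n,pp,(x0,y0) in [("top",p,(190,115)),("scene",s,(230,195))]:
    im=cv2.imread(f"pics/{n}_crop.png")
    for k,a in enumerate([-115,-60,-30,0,30,60]):
        t=np.radians(a+41); X=[*(c+122*np.array([np.cos(t),np.sin(t)])),54 if k else 70]
        u=(proj(pp,[X])[0]-[x0,y0]+.5)*5
        cv2.drawMarker(im,tuple(int(v) for v in u),(0,0,255),0,14,2)
    o.append(im)
    cv2.imwrite(f"pics/{n}_ov.png",im)
hh=min(i.shape[0] for i in o); cv2.imwrite("pics/ov.png",cv2.resize(np.hstack([i[:hh] for i in o]),(800,300)))
```

```text
bumper top [  33.2 -116.1] 120.7 -74.1
bumper scene [  34.2 -114.8] 119.8 -73.4
pot top [33.8 37.9] 50.8 48.3
pot scene [49.4 20.8] 53.6 22.8
box top [-86.5 -79.4] 117.4 -137.5
```

View pics/ov.png

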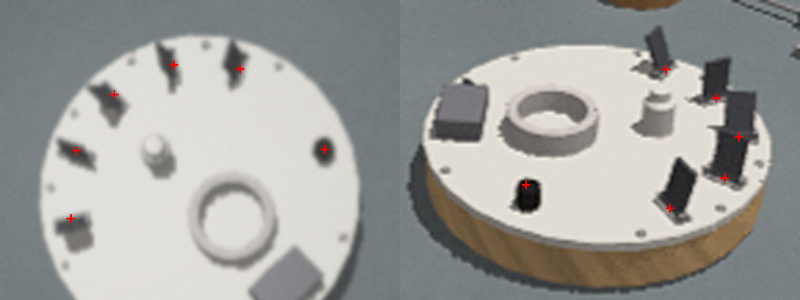

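The overlay at yaw 41° puts all five pins on the clip bases in both views. The pot sits well inside the circle, at a radius of 54 mm or less. I'll shut the jaws and travel high, with the yaw turning towards -90.

Emit:
carry_out --steps '[[[-6,0,-4.3],[0,-9,0],1],[[-11,0,-7.9],[0,-18,0],1],[[-16,0,-11.5],[0,-26,0],1],[[-21,0,-15],[0,-34,0],1],[[-26,0,-18.6],[0,-42,0],1]]' --newtons 20

```text
time: 0.78
position: [348.7, -372.7, 242.3]
tcp_rot: [-90.0, -0.0, -124.7]
contact_force: [0.7, -1.0, 0.9]
grip_width: -0.2
```

Emit:
carry_out --steps '[[[-5,0,0.6],[0,-7,0],1],[[-11,0,1.2],[0,-15,0],1],[[-17,0,1.9],[0,-22,0],1],[[-23,0,2.6],[0,-29,0],1],[[-28,0,3.1],[0,-35,0],1]]'

```text
time: 1.4
position: [534.7, -160.5, 242.3]
tcp_rot: [-90.0, 0.0, -89.7]
contact_force: [0.2, -0.5, 0.6]
grip_width: -0.2
```

Run:
```python
from rig import robot
s=robot.state(); print({k:s[k].round(1) if hasattr(s[k],'round') else s[k] for k in ['time','position','tcp_rot','joint_positions','grip_width']}, robot.nose_length)
```

```text
{'time': 1.4, 'position': array([ 534.7, -160.5,  242.3]), 'tcp_rot': array([-90. ,   0. , -89.7]), 'joint_positions': array([ 39.9,  26.3, -39.2,  96. ,  18.1,  64.2,  -4. ]), 'grip_width': -0.1992907320669732} 11.0
```

Emit:
carry_out --steps '[[[-4.2,0,3.7],[0,0,0],1],[[-8.4,2,7.4],[0,0,0],1],[[-12.6,5,11.1],[0,0,0],1],[[-12.6,9,11.1],[0,0,0],1],[[-12.6,12,11.1],[0,0,0],1]]'

```text
time: 2.02
position: [643.9, -35.4, 119.9]
tcp_rot: [-90.1, 0.0, -89.8]
contact_force: [-0.2, -0.0, -0.5]
grip_width: 0.1
```

Run:
```python
from rig import robot
import cv2, numpy as np
s=robot.state(); print({k:s[k].round(1) for k in ['position','tcp_rot','joint_positions','contact_force']})
im,d=robot.get_image("scene"); a=cv2.resize(im[150:310,200:400,::-1],None,fx=4,fy=4,interpolation=2)[:600,:800]
cv2.imwrite("pics/s1.png",a)
im,d=robot.get_image("wrist");cv2.imwrite("pics/w1.png",im[:,:,::-1])
s=robot.state(); print(s['position'])
```

```text
{'position': array([643.9, -35.4, 119.9]), 'tcp_rot': array([-90.1,   0. , -89.8]), 'joint_positions': array([ 20.9,  40.3, -34.8,  91.4,  26.1,  56.8, -21.9]), 'contact_force': array([-0.2, -0. , -0.5])}
[642.08929999 -36.7381782  118.43729738]
```

View pics/s1.png

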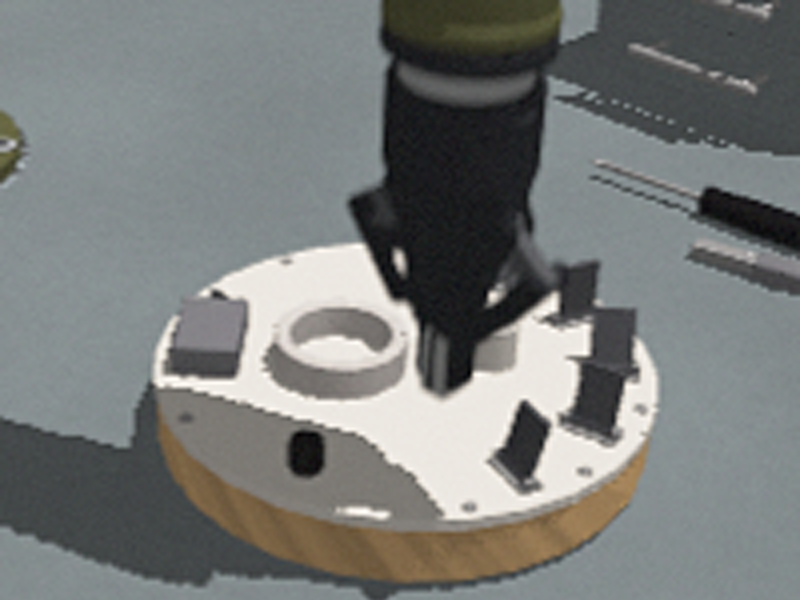

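View pics/w1.png

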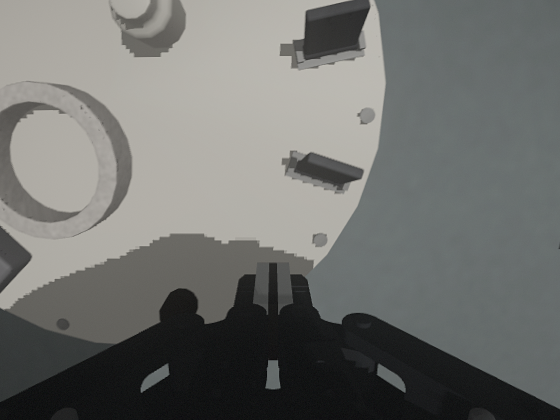

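The wrist and scene views show the shut fingers behind clip 1 and clear of it. Before going lower I'll check how low the spread finger links hang.

Run:
```python
from rig import robot
from h import *
s0=robot.state(); print(s0['position'].round(1))
p=robot.camera_params("scene"); im,d=robot.get_image("scene")
v,u=np.mgrid[0:420,0:560]; r=ray(p,np.c_[u.ravel(),v.ravel()]); cam=ray({**p,'attitude':np.zeros(3)},np.c_[u.ravel(),v.ravel()])
X=p['eye']+r*d.ravel()[:,None]
t=robot.state()['position']; print(t)
k=(abs(X[:,0]-t[0])<120)&(abs(X[:,1]-t[1])<70)&(X[:,2]>98)&(X[:,2]<230)&(d.ravel()>0); Y=X[k]-t
for z in range(-20,110,8):
    q=Y[(Y[:,2]>=z)&(Y[:,2]<z+8)]
    if len(q): print("z above tip",z+11,"X",q[:,0].min().round(),q[:,0].max().round(),"Y",q[:,1].min().round(),q[:,1].max().round(),len(q))
c=np.array([551.5,40.3]); print("cmd guess polar",np.hypot(*(t[:2]-c)),np.degrees(np.arctan2(*(t[:2]-c)[::-1])))
```

```text
[642.1 -36.7 118.4]
[643.28131195 -36.63618802 120.75965981]
z above tip -9 X 4.0 5.0 Y -3.0 4.0 2
z above tip -1 X -9.0 12.0 Y -13.0 6.0 23
z above tip 7 X -15.0 13.0 Y -12.0 8.0 52
z above tip 15 X -15.0 14.0 Y -13.0 6.0 50
z above tip 23 X -14.0 13.0 Y -12.0 4.0 46
z above tip 31 X -13.0 15.0 Y -14.0 1.0 34
z above tip 39 X -33.0 30.0 Y -14.0 7.0 60
z above tip 47 X -38.0 37.0 Y -15.0 11.0 127
z above tip 55 X -44.0 44.0 Y -17.0 16.0 107
z above tip 63 X -51.0 49.0 Y -19.0 16.0 139
z above tip 71 X -56.0 56.0 Y -19.0 9.0 135
z above tip 79 X -62.0 62.0 Y -19.0 11.0 188
z above tip 87 X -59.0 61.0 Y -21.0 11.0 207
z above tip 95 X -48.0 50.0 Y -22.0 5.0 164
z above tip 103 X -41.0 43.0 Y -22.0 6.0 168
z above tip 111 X -2.0 41.0 Y -13.0 8.0 73
z above tip 119 X 23.0 38.0 Y -12.0 4.0 11
cmd guess polar 119.76220710364821 -39.97160580776005
```

The links start 39 mm above the tips, so they sit near z 100 with the tips at z 61. The standing clips reach z 90 at most, so that clears. I'll descend behind clip 1 and turn the tool tangent to the circle.

Emit:
carry_out --steps '[[[-0.2,1.5,0.2],[0,8,0],1],[[-0.4,3,0.5],[0,16,0],1],[[-0.5,4,0.7],[0,24,0],1],[[-0.5,4.6,0.7],[0,31,0],1],[[-0.5,4.8,0.7],[0,36,0],1]]'

```text
time: 2.8
position: [652.3, -31.5, 76.0]
tcp_rot: [-89.9, 0.1, -126.2]
contact_force: [0.5, 0.0, -0.6]
grip_width: 0.1
```

```bash
cat > w.py <<'E'
from rig import robot
from h import *
import sys
c=np.array([551.5,40.3])
s=robot.state(); t=s['position']; q=t[:2]-c
print(t.round(1),s['tcp_rot'].round(1),"r",np.hypot(*q).round(1),"phi",np.degrees(np.arctan2(q[1],q[0])).round(1),"F",s['contact_force'].round(1),"j7",s['joint_positions'].round(0),s['time'])
yaw=np.radians(s['tcp_rot'][2]); ex=np.array([np.cos(yaw),np.sin(yaw)]); ez=np.array([-np.sin(yaw),np.cos(yaw)])
if len(sys.argv)>1:
    for a in map(float,sys.argv[1:]):
        P=c+122*np.array([np.cos(np.radians(a)),np.sin(np.radians(a))])-t[:2]
        print(a,"x cm %.2f z cm %.2f ry %.1f"%(P@ex/10,P@ez/10,-((a-90)-s['tcp_rot'][2])))
im,_=robot.get_image("scene"); cv2.imwrite(f"pics/s_{int(s['time']*100)}.png",cv2.resize(im[150:310,200:400,::-1],None,fx=3,fy=3,interpolation=2)); print(f"pics/s_{int(s['time']*100)}.png")
E
python3 w.py -31 -26 -21 -16 -11
```

```text
[652.3 -31.5  76. ] [-8.990e+01  1.000e-01 -1.262e+02] r 123.7 phi -35.5 F [ 0.5  0.  -0.6] j7 [ 14.  42. -23.  93.  20.  50. -53.] 2.8
-31.0 x cm -0.94 z cm -0.22 ry -5.2
-26.0 x cm -2.00 z cm -0.36 ry -10.2
-21.0 x cm -3.04 z cm -0.60 ry -15.2
-16.0 x cm -4.05 z cm -0.92 ry -20.2
-11.0 x cm -5.03 z cm -1.33 ry -25.2
pics/s_280.png
```

```bash
python3 -c "
from rig import robot
for i in range(3): print(robot.state()['position'],robot.state()['contact_force']); robot.get_image('wrist')
"
```

```text
[652.26787712 -31.33631892  75.9653033 ] [-0.11873756 -0.65370433  0.50343048]
[652.28908248 -31.4197911   76.05841876] [-0.0083293   0.64207777 -0.48698385]
[652.26216229 -31.43916332  75.98521871] [ 0.48843493 -0.24376893  0.46419846]
```

View pics/s_280.png

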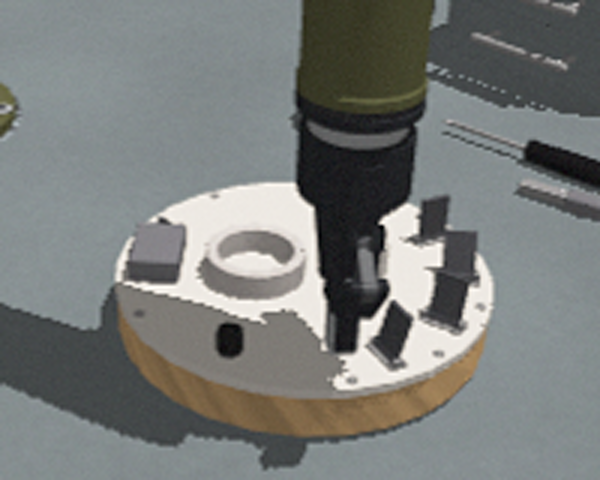

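The fingers stand just behind clip 1 and nothing is touched. I'll stroke clip 1, dropping a final 4 mm as I start.

Emit:
carry_out --steps '[[[-0.5,0.4,-0.2],[0,-4,0],1],[[-1.3,0.4,-0.3],[0,-8,0],1],[[-2.1,0.4,-0.4],[0,-12,0],1],[[-2.9,0.4,-0.55],[0,-15,0],1],[[-3.6,0.4,-0.8],[0,-18,0],1]]'

```text
time: 3.62
position: [665.9, -0.2, 70.5]
tcp_rot: [-90.0, -0.2, -107.9]
contact_force: [-1.8, -5.7, 2.4]
grip_width: -0.1
```

```bash
python3 w.py -14 -10 -6 -2 2
```

```text
[ 6.659e+02 -2.000e-01  7.050e+01] [ -90.    -0.2 -107.9] r 121.3 phi -19.5 F [-1.8 -5.7  2.4] j7 [ 14.  44. -28.  91.  25.  52. -41.] 3.625
-14.0 x cm -1.16 z cm 0.04 ry -3.9
-10.0 x cm -2.01 z cm -0.04 ry -7.9
-6.0 x cm -2.85 z cm -0.19 ry -11.9
-2.0 x cm -3.68 z cm -0.40 ry -15.9
2.0 x cm -4.49 z cm -0.66 ry -19.9
pics/s_362.png
```

Contact is a gentle 6 N. I'll keep going.

Emit:
carry_out --steps '[[[-0.9,-0.1,0],[0,-4,0],1],[[-1.7,-0.1,0],[0,-8,0],1],[[-2.5,-0.1,-0.1],[0,-11,0],1],[[-3.2,-0.1,-0.3],[0,-14,0],1],[[-3.9,-0.1,-0.5],[0,-17,0],1]]'

```text
time: 4.3
position: [673.3, 41.6, 71.4]
tcp_rot: [-90.0, 0.0, -90.8]
contact_force: [-0.5, -0.1, 1.1]
grip_width: 0.4
```

```bash
python3 w.py 4 8 12 16 20
```

```text
[673.3  41.6  71.4] [-90.    0.  -90.8] r 121.8 phi 0.6 F [-0.5 -0.1  1.1] j7 [ 12.  45. -33.  89.  28.  54. -30.] 4.3
4.0 x cm -0.72 z cm -0.02 ry -4.8
8.0 x cm -1.57 z cm -0.12 ry -8.8
12.0 x cm -2.40 z cm -0.28 ry -12.8
16.0 x cm -3.23 z cm -0.49 ry -16.8
20.0 x cm -4.03 z cm -0.77 ry -20.8
pics/s_430.png
```

View pics/s_430.png

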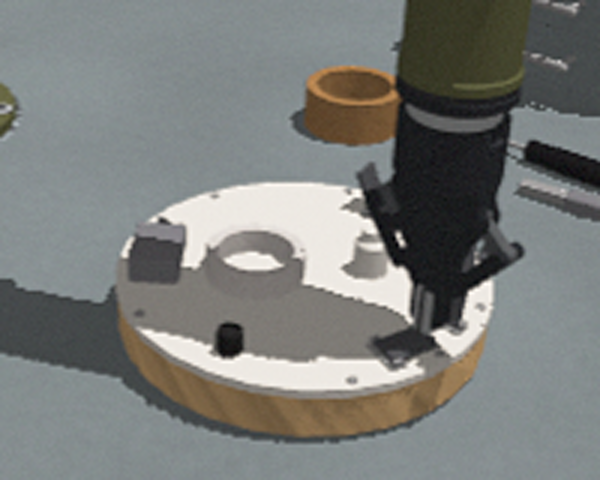

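Clip 1 lies flat at crop (405,345). Next is clip 2.

Emit:
carry_out --steps '[[[-0.8,0,0],[0,-4,0],1],[[-1.6,0,-0.1],[0,-9,0],1],[[-2.4,0,-0.3],[0,-13,0],1],[[-3.2,0,-0.5],[0,-17,0],1],[[-4,0,-0.8],[0,-21,0],1]]'

```text
time: 4.97
position: [666.2, 80.8, 71.4]
tcp_rot: [-90.0, -0.0, -69.8]
contact_force: [0.1, -1.1, 1.1]
grip_width: 0.0
```

```bash
python3 w.py 24 28 32 36 40
```

```text
[666.2  80.8  71.4] [-90.   -0.  -69.8] r 121.6 phi 19.4 F [ 0.1 -1.1  1.1] j7 [ 12.  46. -38.  90.  32.  56. -16.] 4.975
24.0 x cm -0.97 z cm 0.01 ry -3.8
28.0 x cm -1.82 z cm -0.08 ry -7.8
32.0 x cm -2.66 z cm -0.22 ry -11.8
36.0 x cm -3.48 z cm -0.43 ry -15.8
40.0 x cm -4.30 z cm -0.69 ry -19.8
pics/s_497.png
```

Emit:
carry_out --steps '[[[-0.9,0,0],[0,-4,0],1],[[-1.7,0,0],[0,-8,0],1],[[-2.5,0,-0.2],[0,-11,0],1],[[-2.5,0,-0.2],[0,-12,0],1]]'

```text
time: 5.52
position: [655.0, 104.8, 71.3]
tcp_rot: [-90.0, 0.0, -57.9]
contact_force: [-0.2, -0.1, 0.4]
grip_width: -0.3
```

```bash
python3 w.py 36 40 44 48 52; python3 -c "
from rig import robot; import cv2
im,_=robot.get_image('top'); cv2.imwrite('pics/t2.png',cv2.resize(im[110:260,180:340,::-1],None,fx=4,fy=4,interpolation=2))"
```

```text
[655.  104.8  71.3] [-90.    0.  -57.9] r 121.9 phi 32.0 F [-0.2 -0.1  0.4] j7 [ 11.  46. -41.  91.  35.  56.  -9.] 5.525
36.0 x cm -0.86 z cm -0.02 ry -3.9
40.0 x cm -1.71 z cm -0.11 ry -7.9
44.0 x cm -2.55 z cm -0.25 ry -11.9
48.0 x cm -3.37 z cm -0.46 ry -15.9
52.0 x cm -4.18 z cm -0.72 ry -19.9
pics/s_552.png
```

View pics/t2.png

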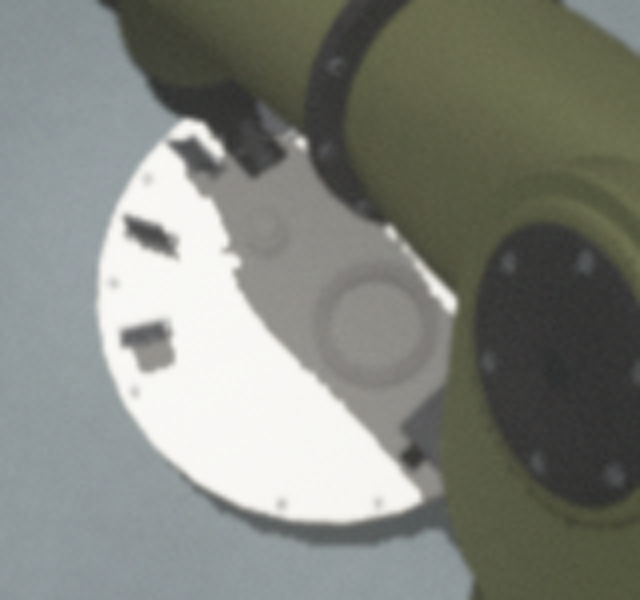

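```bash
cp $(ls -t pics/s_*.png|head -1) pics/last.png
```

```text
(no output)
```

View pics/last.png

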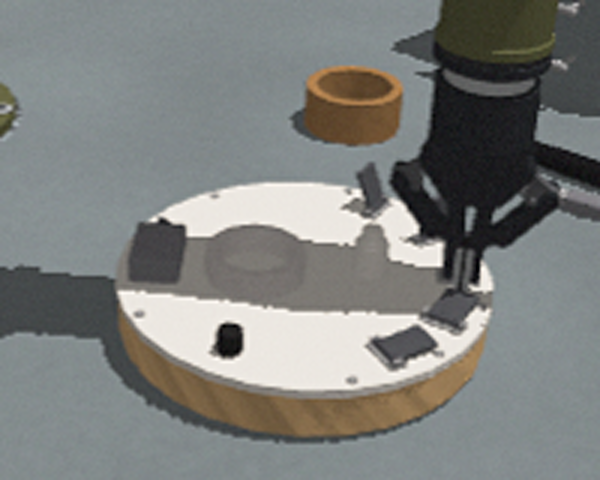

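Clips 1 and 2 are flat at crop (405,345) and (450,308), and the sign has not moved. On to clip 3.

Emit:
carry_out --steps '[[[-0.8,0,0],[0,-4,0],1],[[-1.6,0,-0.1],[0,-8,0],1],[[-2.5,0,-0.2],[0,-12,0],1],[[-3.4,0,-0.5],[0,-16,0],1],[[-4.2,0,-0.7],[0,-20,0],1]]'

```text
time: 6.25
position: [627.7, 135.1, 71.5]
tcp_rot: [-90.0, -0.1, -37.9]
contact_force: [1.0, -1.3, 0.7]
grip_width: 0.1
```

```bash
python3 w.py 56 58 60 62
```

```text
[627.7 135.1  71.5] [-90.   -0.1 -37.9] r 121.7 phi 51.2 F [ 1.  -1.3  0.7] j7 [ 11.  46. -46.  95.  39.  56.   4.] 6.25
56.0 x cm -1.02 z cm 0.01 ry -3.9
58.0 x cm -1.45 z cm -0.03 ry -5.9
60.0 x cm -1.87 z cm -0.08 ry -7.9
62.0 x cm -2.29 z cm -0.15 ry -9.9
pics/s_625.png
```

Emit:
carry_out --steps '[[[-0.9,0,0],[0,-4,0],1],[[-1.6,0,0],[0,-7,0],1],[[-2.3,0,-0.1],[0,-10,0],1],[[-2.3,0,-0.1],[0,-10,0],1]]'

```text
time: 6.8
position: [608.0, 149.5, 71.3]
tcp_rot: [-90.0, 0.0, -27.9]
contact_force: [0.3, 0.2, 0.6]
grip_width: -0.0
```

```bash
python3 w.py 66 70 74 78 82;cp $(ls -t pics/s_*.png|head -1) pics/last3.png
```

```text
[608.  149.5  71.3] [-90.    0.  -27.9] r 123.0 phi 62.7 F [0.3 0.2 0.6] j7 [ 11.  46. -48.  97.  41.  56.  10.] 6.8
66.0 x cm -0.71 z cm -0.12 ry -3.9
70.0 x cm -1.55 z cm -0.21 ry -7.9
74.0 x cm -2.39 z cm -0.36 ry -11.9
78.0 x cm -3.22 z cm -0.56 ry -15.9
82.0 x cm -4.03 z cm -0.82 ry -19.9
pics/s_680.png
```

View pics/last3.png

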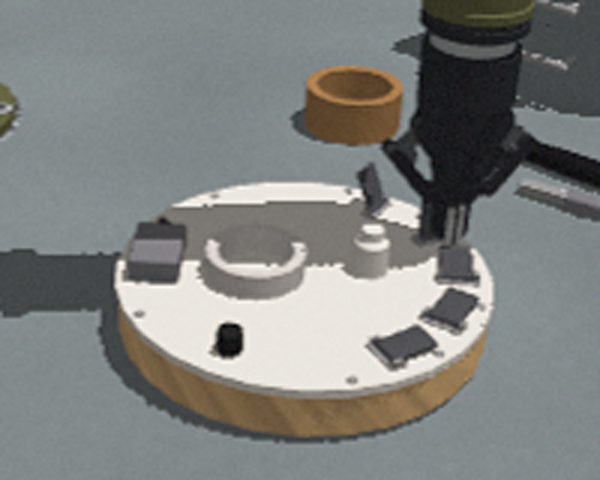

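Three clips are flat; the third is at crop (457,265). Clip 4 next.

Emit:
carry_out --steps '[[[-0.8,0,-0.1],[0,-4,0],1],[[-1.6,0,-0.2],[0,-8,0],1],[[-2.4,0,-0.4],[0,-12,0],1],[[-3.2,0,-0.6],[0,-16,0],1],[[-4,0,-0.8],[0,-20,0],1]]'

```text
time: 7.48
position: [570.0, 160.6, 71.5]
tcp_rot: [-90.0, -0.1, -7.9]
contact_force: [0.1, -0.6, 1.1]
grip_width: -0.1
```

```bash
python3 w.py 86 88 90 92
```

```text
[570.  160.6  71.5] [-90.   -0.1  -7.9] r 121.7 phi 81.2 F [ 0.1 -0.6  1.1] j7 [ 13.  46. -53. 103.  44.  55.  23.] 7.475
86.0 x cm -1.01 z cm 0.00 ry -3.9
88.0 x cm -1.44 z cm -0.04 ry -5.9
90.0 x cm -1.86 z cm -0.09 ry -7.9
92.0 x cm -2.28 z cm -0.15 ry -9.9
pics/s_747.png
```

Emit:
carry_out --steps '[[[-0.9,0,0],[0,-4,0],1],[[-1.6,0,0],[0,-7,0],1],[[-2.3,0,-0.1],[0,-10,0],1],[[-2.3,0,-0.1],[0,-10,0],1]]'

```text
time: 8.02
position: [545.9, 163.0, 71.2]
tcp_rot: [-90.0, 0.0, 2.1]
contact_force: [-0.3, -0.5, 1.3]
grip_width: 0.2
```

```bash
python3 w.py 96 100 104 108 112;cp $(ls -t pics/s_*.png|head -1) pics/last4.png
```

```text
[545.9 163.   71.2] [-90.    0.    2.1] r 122.8 phi 92.6 F [-0.3 -0.5  1.3] j7 [ 14.  45. -56. 106.  46.  55.  29.] 8.025
96.0 x cm -0.72 z cm -0.11 ry -3.9
100.0 x cm -1.57 z cm -0.19 ry -7.9
104.0 x cm -2.41 z cm -0.34 ry -11.9
108.0 x cm -3.24 z cm -0.55 ry -15.9
112.0 x cm -4.05 z cm -0.81 ry -19.9
pics/s_802.png
```

View pics/last4.png

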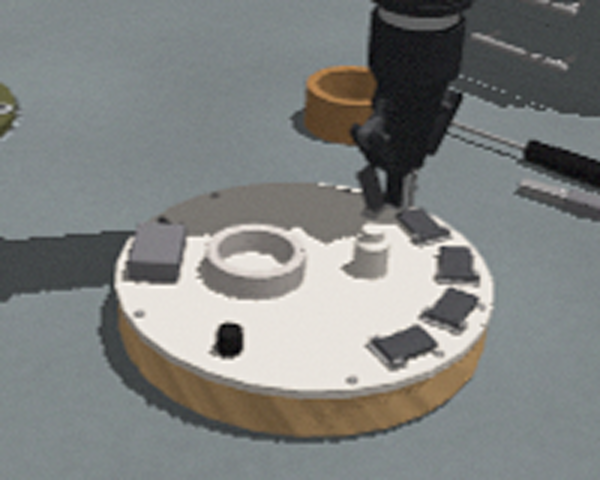

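Four clips are flat, with clip 5 still standing at (370,190). Clip 5 is next; j3 is at -56, within its -81.7 limit.

Emit:
carry_out --steps '[[[-0.8,0,-0.1],[0,-4,0],1],[[-1.6,0,-0.2],[0,-8,0],1],[[-2.4,0,-0.3],[0,-12,0],1],[[-3.2,0,-0.6],[0,-16,0],1],[[-4,0,-0.8],[0,-20,0],1]]'

```text
time: 8.7
position: [507.4, 153.7, 71.5]
tcp_rot: [-90.0, -0.1, 22.1]
contact_force: [0.8, 0.1, -0.5]
grip_width: 0.0
```

```bash
python3 w.py 116 120 124 126
```

```text
[507.4 153.7  71.5] [-90.   -0.1  22.1] r 121.7 phi 111.2 F [ 0.8  0.1 -0.5] j7 [ 17.  45. -62. 112.  50.  55.  43.] 8.7
116.0 x cm -1.01 z cm 0.00 ry -3.9
120.0 x cm -1.86 z cm -0.08 ry -7.9
124.0 x cm -2.70 z cm -0.23 ry -11.9
126.0 x cm -3.11 z cm -0.33 ry -13.9
pics/s_869.png
```

Emit:
carry_out --steps '[[[-0.9,0,0],[0,-4,0],1],[[-1.8,0,-0.1],[0,-8,0],1],[[-2.7,0,-0.2],[0,-12,0],1],[[-3.3,0,-0.4],[0,-12,0],1],[[-3.3,0,-0.4],[0,-12,0],1]]'

```text
time: 9.38
position: [477.7, 137.1, 71.2]
tcp_rot: [-90.0, 0.0, 33.9]
contact_force: [0.6, -0.3, -0.0]
grip_width: 0.2
```

```bash
python3 w.py;cp $(ls -t pics/s_*.png|head -1) pics/last5.png
```

```text
[477.7 137.1  71.2] [-90.    0.   33.9] r 121.7 phi 127.3 F [ 0.6 -0.3 -0. ] j7 [ 20.  45. -65. 117.  52.  54.  51.] 9.375
pics/s_937.png
```

View pics/last5.png

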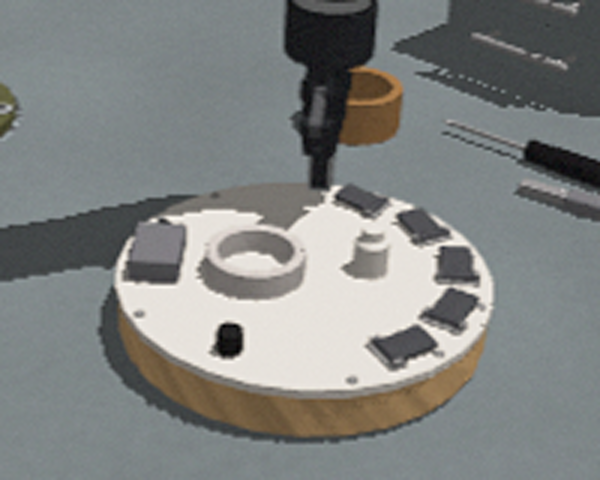

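All five clips lie flat. I'll lift straight up to finish clear.

Emit:
carry_out --steps '[[[0,-2,0],[0,0,0],1],[[0,-6,0],[0,0,0],1],[[0,-11,0],[0,0,0],1],[[0,-16,0],[0,0,0],1],[[0,-16,0],[0,0,0],1]]'

```text
time: 10.05
position: [479.3, 139.2, 234.8]
tcp_rot: [-90.1, -0.4, 34.0]
contact_force: [1.3, -0.9, -0.4]
grip_width: 0.1
```

Run:
```python
from rig import robot
from h import *
im,d=robot.get_image("scene"); s=robot.state(); print(s['time'],s['position'],s['contact_force'],abs(s['qvel']).max())
cv2.imwrite("pics/fin.png",im[:,:,::-1])
p=robot.camera_params("scene"); v,u=np.mgrid[0:420,0:560]; X=(p['eye']+ray(p,np.c_[u.ravel(),v.ravel()])*d.ravel()[:,None])
c=np.array([551.5,40.3])
for a in [-60,-30,0,30,60]:
    for off in (4,14): # mid and tip of flap
        t=np.radians(a+41+off); q=c+122*np.array([np.cos(t),np.sin(t)])
        k=np.hypot(*(X[:,:2]-q).T)<6; print(a,off,"z",np.median(X[k,2]).round(1),X[k,2].max().round(1))
old=np.load("pics/scene0.npy").astype(int); df=(abs(old-im).max(2)>40).astype(np.uint8)*255; cv2.imwrite("pics/diff.png",df)
```

```text
10.1 [478.61603936 138.08810112 232.76730302] [ 0.92717668 -0.72621022 -0.12385224] 2.7542908048662307
-60 4 z 56.9 58.8
-60 14 z 59.3 60.6
-30 4 z 56.8 58.7
-30 14 z 59.3 60.1
0 4 z 57.4 58.8
0 14 z 59.3 61.3
30 4 z 57.1 59.7
30 14 z 59.0 62.1
60 4 z 418.0 540.9
60 14 z 58.9 60.6
```

View pics/fin.png

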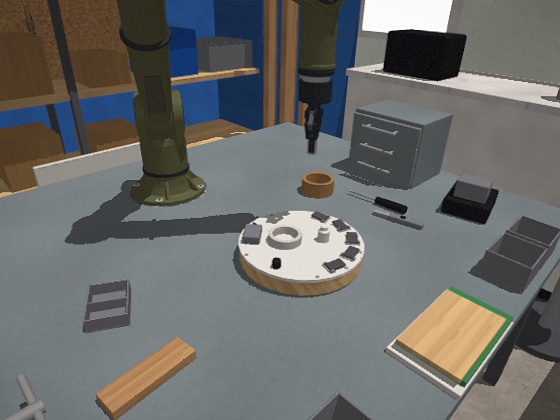

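View pics/diff.png

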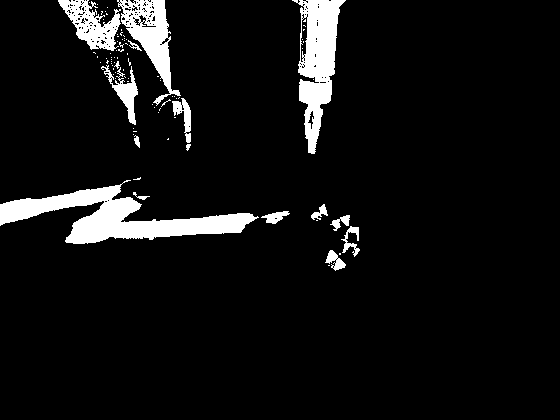

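All the flap ends sit at z of about 59 mm, which means roughly 85° folded. The difference image shows change only in the arm, its shadow and the clips. I'm handing in.

```bash
python3 -c "
from rig import robot
robot.get_image('top');print(robot.state()['qvel']); print(robot.close_job())"
```

```text
[-0.3951762   1.25710068  1.07842227  1.60745688  0.27061925 -0.10985993
  0.03221414]
the job is handed in; nothing more can be done
None
```

All five clips are laid flat, in order from the bumper, and the job is handed in after about 10 s of the 48 s allowed. I stroked round the 122 mm circle with the jaws shut and the fingertips about 10 mm above the cover, then lifted straight up.

- **Force:** the highest reading at the end of any move was about 6 N, against the 25 N limit. I did not sample forces during the moves.
- **Clips:** in the last depth picture the five flap ends stand at z of about 59 mm, roughly 85° folded. The depth check near clip 5's pin was blocked by something between it and the camera, probably the gripper. That clip's end and the picture both show it flat.
- **Sign and bystanders:** comparing the last scene picture with the first shows changes only in the arm, its shadow and the clips. The sign and the bystanders in view stayed where they were.
- **Arm at hand-in:** the fingertips were about 170 mm above the cover and touching nothing. The joints were still settling at under 2°/s.
- **Disagreement:** the two cameras placed the glue pot about 24 mm apart. I think a rough pixel pick in the slanted view caused this. Both put it well inside the clips' circle, so it did not matter.

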